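# Set the bay length of the packing gauge and load the card box

## Robot

A 7-joint arm with a two-finger parallel gripper is mounted at the origin on a cart in front of the work surface, level with it; the furniture and walls round the work are solid. World frame = base frame: x ahead of the robot, y to its left, z up, the work surface at z = 0. Lengths are in m, angles in rad, forces in N, time in s.
With the tool pointing down it reaches from about 0.35 to 0.9 m from the base axis. Payload 7.2 kg.
Tool frame: the origin (TCP) lies on the centre line of the jaws, within the pads' length; the fingertips stand 22 mm ahead of it and the grasp point (between the pads) lies 3 mm ahead of it (bot.nose_length is the distance from the TCP to the fingertips, in m); z points along the fingers, y is the line along which they close (so a half turn about z gives the same grasp; the last joint's range is limited). The gripper opens to 88 mm and grips with 3 to 60 N. Pads are 20 mm wide; open, the fingers measure 115 mm over their backs; the gripper's body (75 mm by 178 mm) begins 61 mm behind the grasp point.
Start: joints at [1.145, 0.411, -0.013, 1.596, 0.006, 1.134, -0.082], TCP at [0.219, -0.585, 0.219] pointing down, gripper open.
Joint ranges: [-2.95, 2.95], [-0.29, 1.99], [-1.47, 1.44], [0.14, 2.54], [-1.03, 4.17], [0.13, 1.85], [-2.86, 2.86]. Speed limits (rad/s): [2.39, 2.39, 3.01, 3.01, 3.14, 3.14, 3.14].

## Interface

Orientations are given as a rotation vector (axis times angle).
In Python, from rig import bot gives the robot as it stands.
- The arm moves only by the shell command python3 -m crank 'ROWS' [FORCE]. ROWS is JSON, a list of rows, each a list of 5 numbers: the shift along the tool's x, y, z in units of 25 mm (1.0 is 25 mm), then the turn about the tool's z in units of 6 degrees (1.0 is 6 degrees), then the finger opening in mm, from 0 to 87.8. In form: [[tx, ty, tz, turn, jaw], ...]. A call has exactly 8 rows; each row shifts and turns the commanded pose from where the row before left it, along the tool's axes as they then stand; what a row does not reach is not made up. A row lasts 1/8 s, in which the tool goes at most 62.5 mm and 10.7 degrees, less where a joint would pass 70% of its speed; a pose out of reach is approached as far as the arm can. A call is refused whole if a number of a shift passes 1 or a number of a turn 1, either way. A call with a gripper value outside its range is refused whole. The fingers move at their own pace and stop on an object; FORCE is the grip in N (left out, the last holds). Time passes only in rows, so rows that do not move let the fingers close, or fill a call up. It gives the time, the measured TCP pose, the force, the opening and the grip force at its end, in the units of the state.
- bot.sense(): the state, without advancing time (a new reading comes with each control period).
- bot.get_image(name): name is "scene" or "top"; returns a dict with "img" (420x560x3 uint8, blue, green, red), "range_z" (420x560 float32, m along the optical axis (not along the pixel's ray), 0 where there is no reading), "intrinsics" (3x3 intrinsics, pixels), "k1" (the pictures are not rectified: a ray, as slopes to the right and down, at radius r is drawn at 1 + k1 r^2 times it, then the intrinsics apply), "xyz" and "orientation" of the camera in the world. Camera axes: x right, y down, z forward; pixel columns grow to the right and rows downward; lengths in m; the calibration is good to about 2 mm. A picture is of the moment at which its call begins.
- bot.sign_off(): hands the job in; it is judged then, once.
Trained networks look in a picture, given as the dict that the camera call returned (one of the last four; its "shot" number tells which), for a name from the list of things; names that differ only in an ending like _2 or _b are one class to them, and where a whole thing is asked for, a point or a joint stands for the part that bears it (a point fixed in the world has none). Each returns a list of dicts, best first, with "conf" (0 to 1); they miss things now and then, are a little off and sometimes report something else, mostly with a low value. They report only what shows in the picture. A call takes as long as a camera call.
- bot.spot_in(picture, query): "xy" ([column, row] in pixels, amid what is visible of it).
The state is a dict: "time_s": time; "joint_positions": joint angles; "qvel": joint speeds; "tau": joint torques, N m; "position": TCP position; "orientation": TCP orientation; "contact_force": force on the tool from outside, world axes, zero at the start; "moment": the same for the moment, N m; "width": opening from 0.0 (shut) to 1.0 (fully open); "gripper_force": force on a finger pad.
Only numpy, scipy, OpenCV 4.12 (cv2) and the standard library are available. Lean on these libraries where they do the work, as an engineer would, in place of code of your own. Each camera call takes 0.05 s, during which the arm holds its last target. There are 200 camera calls.

## Task

Turn the black knob of the packing gauge until the fence's pointer stands exactly in line with the set mark, and let go of it; move the fence only by its knob. Then lay the card box flat and lengthwise in the gauge's bay, between fence and end stop, square and right up against the end stop. Do not shift the set mark, and leave the other things on the table where they are.

Things in the scene. Friction and masses are not known exactly. Their poses are not given: they have to be found in the camera images.
- gauge: packing gauge, fixed: aluminium base plate 170 x 285 x 12 mm, a grey console at its back whose top slopes up to the back at 35 degrees, and at its left a pod (x -18 to 68, y 55 to 142, z to 146). Origin 3 mm behind the plate's centre, at its underside; x to the back, y to the robot's left, z up. The bay is the bare front of the plate: floor z = 12, x from -88 to +15 mm, to the console's front face, 48 mm high; end stop at its right, fence at its left
- stop_foot (a point): foot of the end stop's inner face, on the bay floor and on the bay's middle line (gauge x = -45, y = -132, z = 12 mm). The end stop is a fixed upright plate 9 mm thick across the bay's right end, top 35 mm above the floor; the bay lies on its +y side. Axes as the gauge's
- knob_grip (a point): grip point on the axis of the knob, a ribbed black cylinder 44 mm across, 38 high, its foot 25 mm below this point on the slanting top of a pod at the gauge's left end. z axis: outwards along the knob's axis, upright but tilted 35 degrees to the right (gauge -y). Clockwise seen from its top drives fence and pointer right (-y), 10 mm per rad; takes 0.15 N m, stays put. Nothing else stands within 57 mm of its axis
- pointer_tip (a point): tip of the black wedge pointer that the fence carries on the console's sloping top; it moves with the fence, along gauge y, and points up the slope. Wedge 34 mm long, 9 mm wide, 1 mm at the tip. Axes as the gauge's
- mark_tip (a point): tip of the set mark, a like wedge 21 mm long on a dark rider clamped to a rail higher on the slope, pointing down the slope at the pointer. In line means the same gauge y; the tips are then 3 mm apart along the slope. It starts 16 to 38 mm to the right (gauge -y) of the pointer. Axes as the gauge's
- card_box: card box with a dark lid, 58 (x) x 96 (y) x 30 (z) mm, about 0.12 kg, loose on the table right of the gauge; origin at the centre of its underside, z up. Lengthwise in the bay: its long y axis along the gauge's y, either way round
- stapler: desk stapler, 30 x 130 x 56 mm, bystander, origin at the centre of its underside
- tape_roll_d: small roll of white paper tape lying flat, 60 mm across, 13 mm high, bystander between gauge and card box, origin at the centre of its underside
- glue_stick: upright glue stick, 25 mm across, 88 mm high, bystander behind the gauge, origin at the centre of its underside
- fence: the sliding fence at the left of the bay, an upright steel plate 95 x 8 x 34 mm; origin in its mid-thickness at the height of the gauge's underside; the face towards the end stop is 4 mm to the right (-y) of the origin. At the start its face is 135 to 145 mm from the end stop; it closes to the right, at most 62 mm from its open end. Hard to push by hand

How it is judged:
By the outcome, as a careful person would: the job done as asked, in the order asked, and still so for the second after the job is handed in, with the robot touching nothing.
It also fails if it takes over 66 s, if anything falls off the work surface, if the arm or the gripper's body presses on something with over 40 N, if the wrist force passes 120 N, or if a joint passes its speed limit or range.

## Working session

There is one attempt and no reset: what is moved stays moved. The work goes in short steps, Python scripts to look and compute and a shell command to move; the robot and the scene stay as the last step left them, time stands still between calls to the robot, and variables do not carry over. Pictures are saved under pics/ and viewed, at most 10 in all, crops included, and the job is handed in when it is done.

```bash
mkdir -p pics
cat > h.py <<'E'
import numpy as np, cv2
from scipy.spatial.transform import Rotation as R
from rig import bot
def cam(p):
    o=np.asarray(p["orientation"],float)
    Rm=o if o.shape==(3,3) else R.from_rotvec(o).as_matrix()
    return Rm,np.asarray(p["xyz"],float),np.asarray(p["intrinsics"],float)
def ray(p,uv):
    Rm,t,K=cam(p)
    D=np.array([p["k1"],0,0,0,0],float)
    n=cv2.undistortPoints(np.array([[uv]],float),K,D,R=None).ravel()
    return Rm@np.array([n[0],n[1],1.]),t
def at_depth(p,uv,win=2):
    d,t=ray(p,uv); u,v=int(round(uv[0])),int(round(uv[1]))
    z=p["range_z"][max(0,v-win):v+win+1,max(0,u-win):u+win+1]; z=z[z>0]
    return t+d*np.median(z) if len(z) else None
def at_z(p,uv,z):
    d,t=ray(p,uv); return t+d*(z-t[2])/d[2]
def px(p,X):
    Rm,t,K=cam(p); c=Rm.T@(np.asarray(X)-t)
    return cv2.projectPoints(c.reshape(1,1,3),np.zeros(3),np.zeros(3),K,np.array([p["k1"],0,0,0,0],float))[0].ravel()
def cloud(p):
    Rm,t,K=cam(p); h,w=p["range_z"].shape
    uv=np.stack(np.meshgrid(np.arange(w),np.arange(h)),-1).reshape(-1,1,2).astype(float)
    n=cv2.undistortPoints(uv,K,np.array([p["k1"],0,0,0,0],float)).reshape(h,w,2)
    z=p["range_z"]; c=np.dstack([n[...,0]*z,n[...,1]*z,z])
    P=c@Rm.T+t; P[z<=0]=np.nan
    return P
E
cat > a.py <<'E'
from h import *
for n in ("scene","top"):
    p=bot.get_image(n); cv2.imwrite(f"pics/{n}0.png",p["img"])
    print(n,p["xyz"],p["orientation"],p["k1"],np.asarray(p["intrinsics"]).tolist())
    for q in ["gauge","stop_foot","knob_grip","pointer_tip","mark_tip","card_box","stapler","tape_roll_d","glue_stick","fence"]:
        for r in bot.spot_in(p,q)[:2]:
            X=at_depth(p,r["xy"]); print(q,np.round(r["xy"],1),round(r["conf"],2),None if X is None else np.round(X,4))
print(bot.sense())
E
python3 a.py
```

```text
scene [-0.23590627  0.66799241  0.88967191] [-1.03580925  2.31492998 -1.124696  ] 0.03666151989886989 [[540.0728159345855, 0.0, 275.1866514819782], [0.0, 540.0728159345855, 207.12780207957556], [0.0, 0.0, 1.0]]
gauge [225.6 263.4] 0.7 [0.4989 0.1726 0.044 ]
stop_foot [221.4 263.6] 0.62 [0.5054 0.1795 0.0432]
knob_grip [191.9 246.9] 0.93 [0.4958 0.2536 0.1452]
pointer_tip [236.  271.9] 0.64 [0.468  0.1677 0.0369]
mark_tip [218.3 230.8] 0.62 [0.5559 0.1463 0.089 ]
card_box [358.4 216.1] 0.88 [ 0.4236 -0.1907  0.0289]
stapler [353.9 176.8] 0.8 [ 0.5573 -0.3242  0.0186]
tape_roll_d [303.6 234.7] 0.63 [ 0.482  -0.0555  0.0075]
glue_stick [173.5 230.9] 0.6 [0.643  0.2126 0.0715]
fence [236.6 275.3] 0.59 [0.4658 0.1683 0.0283]
top [ 0.34943224 -0.00902642  1.17604641] [-2.14749976  2.135255   -0.18510862] -0.06968845338511044 [[389.77377210907775, 0.0, 282.56738865871046], [0.0, 389.77377210907775, 213.30238361402414], [0.0, 0.0, 1.0]]
gauge [219.7 226.7] 0.59 [0.4937 0.1635 0.0458]
stop_foot [223.6 225.8] 0.65 [0.5006 0.1567 0.0141]
knob_grip [188.2 218.1] 0.54 [0.5028 0.2323 0.1507]
point
[... 311 characters left out ...]
'time_s': 1.1, 'joint_positions': array([ 1.14478795,  0.41109153, -0.01268502,  1.59622741,  0.0055571 ,
        1.13428066, -0.08217995]), 'qvel': array([ 0.00074548,  0.0017661 , -0.00036423,  0.00225756, -0.00170909,
       -0.00031565, -0.00024161]), 'tau': array([-6.27503323e-04, -5.87739801e+01,  6.40851483e-01, -2.91372925e+01,
       -5.37645933e-02,  1.04393635e-02, -3.03437821e-05]), 'position': array([ 0.21888095, -0.58541423,  0.21944759]), 'orientation': array([3.09143249e+00, 5.59043657e-01, 6.14541316e-05]), 'contact_force': array([ 0.08664021, -0.86069212,  0.66858776]), 'moment': array([0.01459444, 0.01519211, 0.03849159]), 'gripper_force': 0.0, 'width': 1.0005765976245902}
```

```bash
cat > b.py <<'E'
from h import *
p=bot.get_image("scene"); q=bot.get_image("top")
np.save("cs.npy",cloud(p)); np.save("ct.npy",cloud(q)); cv2.imwrite("pics/s1.png",p["img"]);cv2.imwrite("pics/t1.png",q["img"])
a=cv2.resize(p["img"][170:330,130:400],None,fx=2.9,fy=2.9,interpolation=cv2.INTER_CUBIC)
b=cv2.resize(q["img"][160:290,150:420],None,fx=2.9,fy=2.9,interpolation=cv2.INTER_CUBIC)
cv2.imwrite("pics/sc.png",a);cv2.imwrite("pics/tc.png",b)
E
python3 b.py
```

```text
(no output)
```

View pics/sc.png

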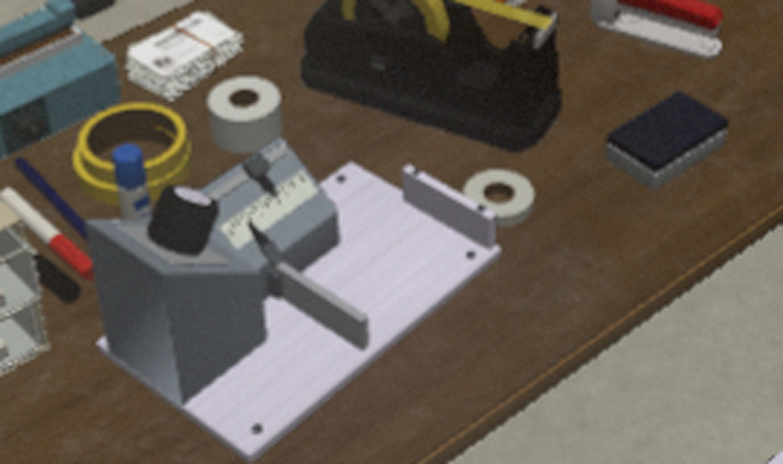

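View pics/tc.png

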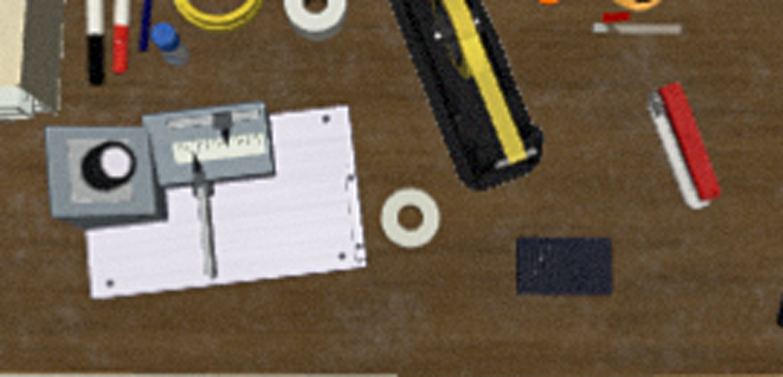

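```bash
cat > c.py <<'E'
from h import *
q=bot.get_image("top"); p=bot.get_image("scene")
def edges(p,uvs):  # corners guess ok
    return np.array([at_z(p,u,0.012) for u in uvs])
def sub(p,crop0,pts): return [np.array(c)/2.9-0.5+0.5/2.9+np.array(crop0) for c in pts]
for nm,I,c0,pts in (("top",q,(150,160),[(92,298),(366,266),(348,105)]),("scene",p,(130,170),[(249,459),(499,247),(350,164)])):
    uv=np.array(sub(I,c0,pts),np.float32)
    g=cv2.cvtColor(I["img"],cv2.COLOR_BGR2GRAY)
    uv=cv2.cornerSubPix(g,uv.reshape(-1,1,2).copy(),(3,3),(-1,-1),(3,50,.01)).reshape(-1,2)
    X=np.array([at_z(I,u,0.012) for u in uv]); fl,fr,br=X
    print(nm,np.round(X[:,:2],4).tolist(),"len",np.linalg.norm(fl-fr),np.linalg.norm(fr-br),
      "yaw",np.degrees(np.arctan2(-(fl-fr)[0],(fl-fr)[1])),np.degrees(np.arctan2((br-fr)[1],(br-fr)[0])))
uv=sub(q,(150,160),[(517,237),(612,239),(611,295),(516,294)])
B=np.array([at_z(q,u,.030)[:2] for u in uv]); print("box",np.round(B,4).tolist(),B.mean(0))
C=cloud(q); z=C[...,2]; 
m=(abs(C[...,0]-.427)<.06)&(abs(C[...,1]+.196)<.08)&(z>.018)&(z<.045)
r=cv2.minAreaRect(C[m][:,:2].astype(np.float32)); print("box rect top",r, np.nanmedian(z[m]))
C=cloud(p); z=C[...,2]; 
m=(abs(C[...,0]-.427)<.06)&(abs(C[...,1]+.196)<.08)&(z>.025)&(z<.045)
r=cv2.minAreaRect(C[m][:,:2].astype(np.float32)); print("box rect scene",r,np.nanmedian(z[m]))
E
python3 c.py
```

```text
top [[0.3909, 0.2802], [0.4255, -0.0004], [0.5927, 0.0198]] len 0.2827952455255699 0.16840465212390412 yaw 7.0377129154293865 6.909253096179983
scene [[0.3914, 0.2833], [0.4287, 0.0004], [0.5945, 0.0226]] len 0.285353429412473 0.16727375639246825 yaw 7.502155055235908 7.603146928038327
box [[0.454, -0.1546], [0.4524, -0.2519], [0.3955, -0.2495], [0.3963, -0.1529]] [ 0.42455788 -0.20222278]
box rect top ((0.4245889484882355, -0.20276686549186707), (0.05643085390329361, 0.09530415385961533), 0.09304563701152802) 0.030432931131360363
box rect scene ((0.4253526031970978, -0.19856101274490356), (0.06079288199543953, 0.10266288369894028), 0.9071874022483826) 0.030066321120707173
```

```bash
cat > d.py <<'E'
from h import *
from scipy.optimize import least_squares
y=np.radians(7.25); G=R.from_euler('z',y).as_matrix(); O=np.array([.4954,.1519,0])
a=np.array([0,-np.sin(np.radians(35)),np.cos(np.radians(35))])
e2=np.array([0,np.cos(np.radians(35)),np.sin(np.radians(35))])
for n in("scene","top"):
    I=[bot.get_image(n) for _ in range(6)]
    p=I[0]; img=np.mean([i["img"] for i in I],0).astype(np.uint8)
    cv2.imwrite(f"pics/{n}avg0.png",img)
    p["range_z"]=np.median([i["range_z"] for i in I],0).astype(np.float32)
    g=(cloud(p)-O)@G
    k=np.stack([g[...,0],g@e2,g@a],-1)   # knob coords
    c0=np.array([.025,.0985,.1155]); kc=np.array([c0[0],c0@e2,c0@a])
    d=k-kc; rr=np.hypot(d[...,0],d[...,1])
    m=(rr<.034)&(d[...,2]>.005)&(d[...,2]<.05)
    P=d[m]; top=np.median(P[P[:,2]>.033][:,2]) if (P[:,2]>.033).any() else np.nan
    s=P[P[:,2]<top-.004]
    f=least_squares(lambda c:np.hypot(s[:,0]-c[0],s[:,1]-c[1])-.022,[0,0],loss="soft_l1",f_scale=.002)
    T=P[abs(P[:,2]-top)<.003]
    m2=(rr<.05)&(rr>.032)&(abs(d[...,2])<.01)
    print(n,len(P),"top h",top,"side fit",f.x,np.sqrt(np.mean(f.fun**2)),"top disc mean",T.mean(0),len(T),"foot plane",np.median(d[m2][:,2]),m2.sum())
    print(" disc box",(T.max(0)+T.min(0))/2,np.ptp(T,0))
    grip=G@(c0+np.array([f.x[0],0,0])+e2*f.x[1]+a*(top-.013))+O; print("grip",grip, 'by disc',G@(c0+np.r_[(T.max(0)+T.min(0))[0]/2,0,0]+e2*(T.max(0)+T.min(0))[1]/2+a*(top-.013))+O)
s=cv2.imread("pics/sceneavg0.png"); cv2.imwrite("pics/ps.png",cv2.resize(s[212:272,190:255],None,fx=9,fy=9,interpolation=cv2.INTER_CUBIC))
E
python3 d.py
```

```text
scene 415 top h 0.03851555503860818 side fit [0.00095043 0.00077004] 0.0009603937842507977 top disc mean [-0.00374095  0.00688945  0.0385721 ] 110 foot plane -0.0001653147986909395 311
 disc box [-0.00106494  0.00292548  0.03789951] [0.0396868  0.03969159 0.00457209]
grip [0.51047969 0.23899503 0.1368428 ] by disc [0.50825762 0.24049221 0.1380791 ]
top 250 top h 0.03938189669187741 side fit [-0.0007605  -0.00194571] 0.0007707391501740575 top disc mean [-0.0016593   0.00102548  0.03938011] 170 foot plane 0.000785268431813247 488
 disc box [-0.00140661  0.00017377  0.03926058] [0.03868481 0.03968389 0.00565467]
grip [0.50912589 0.23607935 0.13599477] by disc [0.50826584 0.2377201  0.13721046]
```

View pics/ps.png

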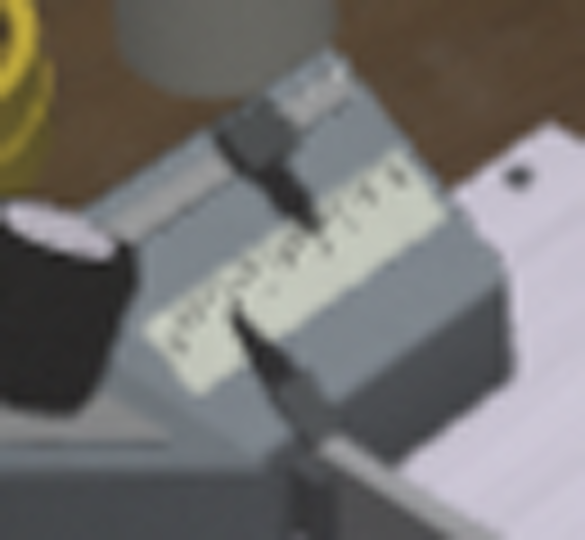

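```bash
cat > plan.py <<'E'
# plan.py x y z xang_deg nrows jaw : prints rows to target TCP (xang = heading of tool x axis)
import sys; from h import *
def now():
    s=bot.sense(); M=R.from_rotvec(s["orientation"]).as_matrix()
    return s,np.array(s["position"]),np.degrees(np.arctan2(M[1,0],M[0,0])),M
if __name__=="__main__":
    X=np.array(list(map(float,sys.argv[1:4]))); A=float(sys.argv[4]); n=int(sys.argv[5])
    s,P,h,M=now(); print("t",round(s["time_s"],2),"pos",P.round(4),"head",h.round(2),"tilt",M[:,2].round(3),"w",s["width"]*88)
    dt=(h-A)/6; k=max(n,int(np.ceil(abs(dt)-.02))); D=(X-P)/.025
    for i in range(k):
        a=np.radians(h-6*dt/k*i); c,sn=np.cos(a),np.sin(a)
        d=D/n if i<n else D*0
        print([round(float(v),2) for v in (d[0]*c+d[1]*sn, d[0]*sn-d[1]*c, -d[2], dt/k)])
E
python3 - <<'E'
import numpy as np
for f in("cs.npy","ct.npy"):
    C=np.load(f); x,y,z=C[...,0],C[...,1],C[...,2]
    for lo in np.arange(-.6,.45,.1):
        m=(y>lo)&(y<lo+.1)&(x>.2)&(x<.75); print(f,round(lo,1),[round(float(np.nanmax(z[m&(x>a)&(x<a+.1)],initial=-1)),3) for a in np.arange(.2,.75,.1)])
E
python3 plan.py .5092 .2363 .235 124.25 28
```

```text
cs.npy -0.6 [-1.0, 0.043, 0.033, 0.034, 0.042, 0.041]
cs.npy -0.5 [0.343, 0.041, 0.035, 0.029, 0.026, 0.008]
cs.npy -0.4 [-1.0, 0.007, 0.052, 0.057, 0.056, 0.01]
cs.npy -0.3 [-1.0, 0.033, 0.035, 0.047, 0.048, 0.013]
cs.npy -0.2 [-0.713, 0.035, 0.035, 0.124, 0.127, 0.055]
cs.npy -0.1 [-1.0, 0.008, 0.018, 0.096, 0.131, 0.091]
cs.npy -0.0 [-1.0, 0.006, 0.052, 0.062, 0.043, 0.043]
cs.npy 0.1 [-1.0, 0.013, 0.051, 0.102, 0.091, 0.042]
cs.npy 0.2 [-1.0, 0.018, 0.159, 0.161, 0.091, 0.043]
cs.npy 0.3 [-1.0, 0.007, 0.007, 0.147, 0.203, 0.187]
cs.npy 0.4 [-1.0, 0.007, 0.008, 0.14, 0.198, 0.187]
ct.npy -0.6 [0.443, 0.042, 0.033, 0.033, 0.041, 0.041]
ct.npy -0.5 [0.35, 0.041, 0.038, 0.03, 0.025, 0.008]
ct.npy -0.4 [-0.703, 0.009, 0.049, 0.059, 0.054, 0.012]
ct.npy -0.3 [-0.703, 0.036, 0.037, 0.007, 0.041, 0.015]
ct.npy -0.2 [-0.705, 0.035, 0.037, 0.126, 0.128, 0.083]
ct.npy -0.1 [-0.704, 0.008, 0.02, 0.092, 0.131, 0.103]
ct.npy -0.0 [-0.703, 0.007, 0.053, 0.084, 0.044, 0.042]
ct.npy 0.1 [-0.7, 0.008, 0.052, 0.102, 0.093, 0.042]
ct.npy 0.2 [-0.703, 0.018, 0.16, 0.163, 0.093, 0.04]
ct.npy 0.3 [-0.7
[... 239 characters left out ...]
-0.84, -0.02, -0.62]
[0.97, -0.78, -0.02, -0.62]
[1.02, -0.72, -0.02, -0.62]
[1.06, -0.65, -0.02, -0.62]
[1.1, -0.58, -0.02, -0.62]
[1.14, -0.51, -0.02, -0.62]
[1.17, -0.43, -0.02, -0.62]
[1.19, -0.36, -0.02, -0.62]
[1.21, -0.28, -0.02, -0.62]
[1.23, -0.2, -0.02, -0.62]
[1.24, -0.12, -0.02, -0.62]
[1.24, -0.04, -0.02, -0.62]
[1.24, 0.04, -0.02, -0.62]
[1.24, 0.12, -0.02, -0.62]
[1.23, 0.2, -0.02, -0.62]
[1.21, 0.28, -0.02, -0.62]
[1.19, 0.36, -0.02, -0.62]
[1.17, 0.43, -0.02, -0.62]
[1.14, 0.51, -0.02, -0.62]
[1.1, 0.58, -0.02, -0.62]
[1.06, 0.65, -0.02, -0.62]
[1.02, 0.72, -0.02, -0.62]
[0.97, 0.78, -0.02, -0.62]
[0.92, 0.84, -0.02, -0.62]
[0.86, 0.9, -0.02, -0.62]
[0.8, 0.95, -0.02, -0.62]
```

```bash
python3 -m crank '[[0.84,-1,-0.05,0,62],[0.84,-1,-0.05,0,62],[0.84,-1,-0.05,0,62],[0.84,-1,-0.05,0,62],[0.84,-1,-0.05,0,62],[0.84,-1,-0.05,0,62],[0.84,-1,-0.05,0,62],[0.84,-1,-0.05,0,62]]' 30 && python3 plan.py .5092 .2363 .24 124.25 20
```

```text
time_s: 2.9
position: [0.3065, -0.3383, 0.2297]
orientation: [3.091, 0.559, 0.0]
contact_force: [0.6, 0.2, 0.2]
width: 0.71
gripper_force: 0.0
t 2.9 pos [ 0.3065 -0.3383  0.2297] head 20.5 tilt [ 0. -0. -1.] w 62.48149606470677
[0.78, -0.93, -0.02, -0.86]
[0.86, -0.86, -0.02, -0.86]
[0.94, -0.78, -0.02, -0.86]
[1.0, -0.69, -0.02, -0.86]
[1.06, -0.6, -0.02, -0.86]
[1.11, -0.5, -0.02, -0.86]
[1.15, -0.4, -0.02, -0.86]
[1.18, -0.29, -0.02, -0.86]
[1.2, -0.18, -0.02, -0.86]
[1.22, -0.07, -0.02, -0.86]
[1.22, 0.04, -0.02, -0.86]
[1.21, 0.15, -0.02, -0.86]
[1.19, 0.26, -0.02, -0.86]
[1.16, 0.36, -0.02, -0.86]
[1.13, 0.47, -0.02, -0.86]
[1.08, 0.57, -0.02, -0.86]
[1.02, 0.66, -0.02, -0.86]
[0.96, 0.75, -0.02, -0.86]
[0.89, 0.84, -0.02, -0.86]
[0.81, 0.91, -0.02, -0.86]
```

```bash
python3 -m crank '[[0.78,-0.93,0,-0.9,62],[0.86,-0.86,0,-0.9,62],[0.94,-0.78,0,-0.9,62],[1,-0.7,0,-0.9,62],[1,-0.57,0,-0.9,62],[1,-0.45,0,-0.9,62],[1,-0.35,0,-0.9,62],[1,-0.25,0,-0.9,62]]' && python3 -m crank '[[1,-0.15,0,-0.9,62],[1,-0.05,0,-0.9,62],[1,0.05,0,-0.9,62],[1,0.12,0,-0.9,62],[1,0.2,0,-0.9,62],[1,0.3,0,-0.9,62],[1,0.4,0,-0.9,62],[1,0.5,0,-0.9,62]]' && python3 plan.py .5092 .2363 .22 124.25 5
```

```text
time_s: 3.9
position: [0.3798, -0.1193, 0.2295]
orientation: [2.663, 1.666, 0.0]
contact_force: [-0.2, 0.0, -0.4]
width: 0.704
gripper_force: 0.0
time_s: 4.9
position: [0.4392, 0.0791, 0.2294]
orientation: [-1.863, -2.529, -0.0]
contact_force: [0.6, -0.1, 1.3]
width: 0.705
gripper_force: 0.0
t 4.9 pos [0.4392 0.0791 0.2294] head 107.25 tilt [ 0.  0. -1.] w 62.071094491515005
[1.04, 0.91, 0.08, -0.57]
[0.98, 0.97, 0.08, -0.57]
[0.92, 1.02, 0.08, -0.57]
[0.86, 1.08, 0.08, -0.57]
[0.79, 1.13, 0.08, -0.57]
```

```bash
python3 -m crank '[[0.74,0.65,0,-0.57,62],[0.7,0.69,0,-0.57,62],[0.66,0.73,0,-0.57,62],[0.61,0.77,0,-0.57,62],[0.57,0.81,0,-0.57,62],[0.57,0.81,0,0,62],[0.57,0.81,0,0,62],[0,0,0,0,62]]' && python3 plan.py .5092 .2363 .1505 124.25 5
```

```text
time_s: 5.9
position: [0.5071, 0.2382, 0.2289]
orientation: [-1.469, -2.775, -0.001]
contact_force: [-0.2, -0.9, 0.5]
width: 0.703
gripper_force: 0.0
t 5.9 pos [0.5071 0.2382 0.2289] head 124.2 tilt [-0.001  0.001 -1.   ] w 61.8788716337531
[-0.02, 0.01, 0.63, -0.0]
[-0.02, 0.01, 0.63, -0.0]
[-0.02, 0.01, 0.63, -0.0]
[-0.02, 0.01, 0.63, -0.0]
[-0.02, 0.01, 0.63, -0.0]
```

```bash
python3 -m crank '[[-0.1,0.05,0.63,0,62],[0,0,0.63,0,62],[0,0,0.63,0,62],[0,0,0.63,0,62],[0,0,0.62,0,62],[0,0,0,0,62],[0,0,0,0,30],[0,0,0,0,30]]' && python3 -m crank '[[0,0,0,0,30],[0,0,0,0,30],[0,0,0,0,30],[0,0,0,0,30],[0,0,0,1,30],[0,0,0,1,30],[0,0,0,1,30],[0,0,0,1,30]]' && python3 plan.py .5092 .2363 .1505 97.25 1
```

```text
time_s: 6.9
position: [0.5099, 0.2347, 0.1516]
orientation: [1.475, 2.773, 0.001]
contact_force: [0.4, 0.6, 0.9]
width: 0.514
gripper_force: 0.0
time_s: 7.9
position: [0.5101, 0.2355, 0.152]
orientation: [2.023, 2.403, 0.004]
contact_force: [-0.1, 1.6, 3.8]
width: 0.339
gripper_force: 2.0
t 7.9 pos [0.5101 0.2355 0.152 ] head 99.83 tilt [ 0.002  0.002 -1.   ] w 29.835035721075183
[0.04, -0.03, 0.06, 0.43]
```

```bash
cat > see.py <<'E'
import sys; from h import *
n,o,x0,y0,x1,y1,f=sys.argv[1],sys.argv[2],*map(int,sys.argv[3:8])
I=np.mean([bot.get_image(n)["img"] for _ in range(3)],0).astype(np.uint8)
cv2.imwrite(f"pics/{o}.png",cv2.resize(I[y0:y1,x0:x1],None,fx=f,fy=f,interpolation=cv2.INTER_CUBIC))
E
python3 see.py scene k1 120 150 280 290 4
```

```text
(no output)
```

View pics/k1.png

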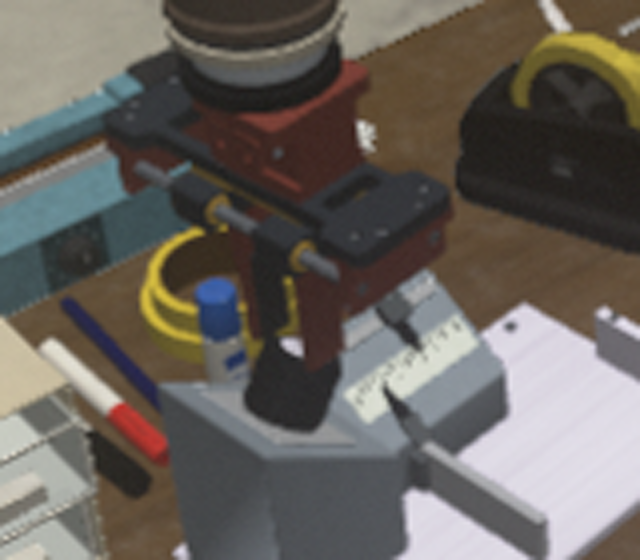

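Run:
```python
from h import *; from plan import now
p=bot.get_image("scene"); s,P,h,M=now()
for sg in(1,-1):
  for z in (.022,.003):
    X=P+M@np.array([0,sg*.021,z]); u=px(p,X); print(sg,z,X.round(4),((u-[120,150])*4).round(0),"depth",at_depth(p,u,0))
for k in((-25),0,13):
    X=np.array([.509,.238,.137])+k/1000*np.array([.0724,-.569,.819]); print(k,X.round(4),((px(p,X)-[120,150])*4).round())
print(bot.nose_length, s["contact_force"],s["gripper_force"])
q=bot.get_image("scene")
```

```text
1 0.022 [0.5308 0.2389 0.1298] [276. 364.] depth [0.50780533 0.25175821 0.15264559]
1 0.003 [0.5308 0.2389 0.1488] [272. 336.] depth [0.52648474 0.24126445 0.15299218]
-1 0.022 [0.4895 0.2315 0.1297] [333. 397.] depth [0.49112181 0.23048374 0.12803093]
-1 0.003 [0.4894 0.2314 0.1487] [330. 369.] depth [0.4916123  0.23014731 0.14653623]
-25 [0.5072 0.2522 0.1165] [283. 416.]
0 [0.509 0.238 0.137] [299. 373.]
13 [0.5099 0.2306 0.1476] [308. 351.]
0.022 [0.3777543  1.52680653 4.91928583] 2.78793484903872
```

```bash
python3 see.py scene k2 170 200 240 265 9
```

```text
(no output)
```

View pics/k2.png

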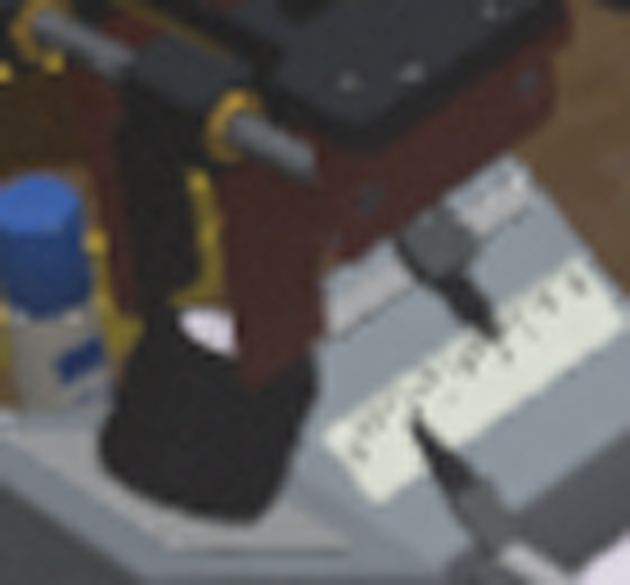

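Run:
```python
from h import *; from plan import now
p=bot.get_image("scene"); s,P,h,M=now(); print(P,h)
g0=np.array([.509,.238,.137]); a=np.array([.0724,-.569,.819])
for c in((250,375),(250,340),(280,355),(310,335),(280,320),(280,300),(280,250),(260,400),(280,380),(290,400),(150,300),(150,320)):
    u=np.array(c)/9+[170,200]; X=at_depth(p,u,0); d=X-g0; l=d@a
    print(c,"tool",(M.T@(X-P)*1e3).round(1),"axial",round((l+.025)*1e3,1),"rad",round(np.linalg.norm(d-l*a)*1e3,1), p["img"][int(round(u[1])),int(round(u[0]))])
```

```text
[0.51011736 0.2350644  0.15164618] 100.1227173066579
(250, 375) tool [ 14.6 -23.9 -10.7] axial 39.8 rad 33.2 [44 46 60]
(250, 340) tool [ 13.3 -23.8 -20.2] axial 48.3 rad 36.3 [43 44 66]
(280, 355) tool [  4.4 -23.   -9.1] axial 44.3 rad 26.4 [45 48 68]
(310, 335) tool [ -5.1 -23.1  -8.6] axial 49.3 rad 22.8 [56 59 77]
(280, 320) tool [  4.3 -24.3 -20.2] axial 53.5 rad 31.1 [42 46 66]
(280, 300) tool [  1.3 -21.7 -22.7] axial 57.2 rad 28.4 [43 44 64]
(280, 250) tool [  1.7 -24.1 -39. ] axial 70.4 rad 37.0 [39 39 60]
(260, 400) tool [  8.4 -19.    3.9] axial 31.2 rad 21.1 [45 44 45]
(280, 380) tool [  1.5 -18.7   2.8] axial 36.0 rad 18.7 [44 44 45]
(290, 400) tool [  1.8 -21.6   7.2] axial 32.4 rad 21.0 [43 43 42]
(150, 300) tool [ 8.6 14.5 -8.5] axial 40.4 rad 23.6 [33 39 38]
(150, 320) tool [12.6 10.6 -7.2] axial 37.2 rad 23.4 [43 43 44]
```

```bash
python3 -m crank '[[0,0,0,1,30],[0,0,0,1,30],[0,0,0,1,30],[0,0,0,1,30],[0,0,0,1,30],[0,0,0,0,62],[0,0,0,0,62],[0,0,0,0,62]]' 30; python3 see.py scene k3 170 200 240 265 9
```

```text
time_s: 9.35
position: [0.5097, 0.2341, 0.1507]
orientation: [2.573, 1.803, -0.0]
contact_force: [0.3, -0.1, 0.0]
width: 0.645
gripper_force: 0.0
```

View pics/k3.png

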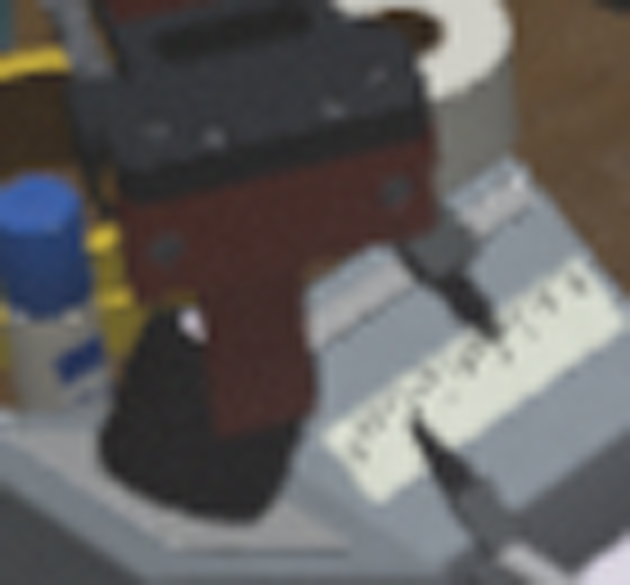

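Run:
```python
from h import *; from plan import now
p=bot.get_image("scene"); s,P,h,M=now(); print(P,h,s["width"]*88)
def show(P,h,gap):
    a=np.radians(h); M=np.array([[np.cos(a),np.sin(a),0],[np.sin(a),-np.cos(a),0],[0,0,-1]])
    for y in(gap/2,gap/2+13.5):
        for sg in (-1,1):
            print(sg*y,[((px(p,P+M@(np.array([x,sg*y,22])/1e3))-[170,200])*9).round().tolist() for x in(-10,10)])
show(P,h,s["width"]*88); print(); show(np.array([.5101,.2351,.1516]),100.1,30); print(); show(np.array([.5101,.2351,.1516]),100.1,60)
```

```text
[0.50963291 0.23428439 0.15087996] 70.01207483380892 62.05713242924778
-31.02856621462389 [[317.0, 480.0], [232.0, 503.0]]
31.02856621462389 [[246.0, 316.0], [164.0, 336.0]]
-44.52856621462389 [[333.0, 518.0], [247.0, 541.0]]
44.52856621462389 [[231.0, 281.0], [149.0, 302.0]]

-15.0 [[311.0, 409.0], [250.0, 455.0]]
15.0 [[219.0, 357.0], [158.0, 402.0]]
-28.5 [[353.0, 433.0], [292.0, 480.0]]
28.5 [[179.0, 334.0], [117.0, 378.0]]

-30.0 [[358.0, 436.0], [297.0, 482.0]]
30.0 [[174.0, 331.0], [113.0, 375.0]]
-43.5 [[400.0, 460.0], [339.0, 507.0]]
43.5 [[134.0, 308.0], [73.0, 352.0]]
```

Run:
```python
from h import *; from plan import now
s,P,h,M=now()
for n in("scene","top"):
    I=[bot.get_image(n) for _ in range(4)]; p=I[0]
    r=np.array([i["range_z"] for i in I]); p["range_z"]=np.median(r,0).astype(np.float32)
    C=cloud(p); im=np.mean([i["img"] for i in I],0)
    T=(C-P)@M*1e3   # tool coords mm
    red=(im[...,2]>im[...,1]+10)&(np.abs(T[...,0])<25)&(np.abs(T[...,1])<70)&(T[...,2]>-60)
    print(n,red.sum())
    for lo in range(-60,30,6):
        m=red&(T[...,2]>=lo)&(T[...,2]<lo+6)
        if m.any(): print(lo,m.sum(),np.median(T[m],0).round(1),T[m].min(0).round(1),T[m].max(0).round(1))
    if n=="scene":
        for v in range(225,255,2): print(v,[ (T[v,u].round(0).tolist(), im[v,u].round().astype(int).tolist()) for u in (199,)])
```

```text
scene 192
-54 18 [  0.4 -43.8 -50.8] [ -8.4 -45.  -52.8] [ 11.8 -41.7 -48.4]
-48 25 [  3.6 -43.  -45.6] [ -8.2 -44.6 -47.9] [ 12.6 -38.  -42.3]
-42 24 [  3.3 -41.6 -38.8] [ -8.  -43.5 -41.9] [ 12.4 -33.5 -36.2]
-36 25 [  2.5 -41.4 -32.9] [ -7.5 -42.9 -35.9] [ 12.6 -39.7 -30.2]
-30 23 [  3.  -40.6 -26.8] [ -7.3 -41.9 -29.9] [ 12.6 -38.8 -24. ]
-24 25 [  1.5 -40.4 -20.9] [ -8.9 -42.4 -23.9] [ 12.5 -34.6 -18.3]
-18 26 [  3.9 -40.4 -14.8] [ -8.3 -43.  -17.9] [ 12.3 -32.1 -12.6]
-12 21 [  2.  -40.4  -9.4] [ -7.7 -42.  -11.8] [ 12.4 -38.6  -6.3]
-6 4 [  7.2 -19.7  -5.4] [  6.4 -38.8  -5.6] [12.4  2.8 -3.4]
0 1 [ 10.  -17.6   0.5] [ 10.  -17.6   0.5] [ 10.  -17.6   0.5]
225 [([5.0, -81.0, -98.0], [41, 44, 68])]
227 [([6.0, -81.0, -93.0], [43, 46, 69])]
229 [([6.0, -80.0, -88.0], [43, 47, 68])]
231 [([-0.0, -44.0, -52.0], [43, 44, 64])]
233 [([-0.0, -42.0, -46.0], [42, 46, 64])]
235 [([0.0, -43.0, -41.0], [45, 46, 65])]
237 [([0.0, -40.0, -34.0], [43, 46, 65])]
239 [([1.0, -40.0, -28.0], [46, 47, 66])]
241 [([1.0, -40.0, -23.0], [43, 47, 66])]
243 [([2.0, -42.0, -20.0], [46, 49, 69])]
245 [([2.0, -39.0, -12.0], [45, 48, 70])]
247 [([3.0, -41.0, -8.0], [47, 48, 66])]
249 [([0.0, -24.0, 12.0], [44, 44, 45])]
251 [([0.0, -22.0, 19.0], [44, 44, 44])]
253 [([1.0, -25.0, 22.0], [45, 44, 44])]
top 6
-30 1 [-11.2  32.4 -25.8] [-11.2  32.4 -25.8] [-11.2  32.4 -25.8]
-24 1 [-11.7  36.2 -22. ] [-11.7  36.2 -22. ] [-11.7  36.2 -22. ]
-18 3 [-11.2  34.3 -12.7] [-11.5  32.2 -16.4] [-11.2  38.1 -12.4]
-12 1 [-11.5  36.   -8.3] [-11.5  36.   -8.3] [-11.5  36.   -8.3]
```

```bash
python3 -m crank '[[0,0,0,-1,62],[0,0,0,-1,62],[0,0,0,-1,62],[0,0,0,-1,62],[0,0,0,-1,62],[0,0,0,-1,62],[0,0,0,-1,62],[0,0,0,-1,62]]' 30; python3 -m crank '[[0,0,0,-1,62],[0.08,0.03,0,0,62],[0,0,0.4,0,62],[0,0,0.4,0,62],[0,0,0.3,0,62],[0,0,0,0,62],[0,0,0,0,30],[0,0,0,0,30]]'
```

```text
time_s: 10.95
position: [0.5096, 0.2344, 0.151]
orientation: [1.613, 2.696, -0.0]
contact_force: [0.6, -0.3, -0.5]
width: 0.703
gripper_force: 0.0
time_s: 11.95
position: [0.511, 0.2378, 0.1242]
orientation: [1.474, 2.772, 0.007]
contact_force: [5.2, 4.2, -4.4]
width: 0.545
gripper_force: 28.5
```

```bash
python3 -m crank '[[0,0,0,1,30],[0,0,0,1,30],[0,0,0,1,30],[0,0,0,1,30],[0,0,0,1,30],[0,0,0,1,30],[0,0,0,1,30],[0,0,0,1,30]]' 35
python3 - <<'E'
from h import *
p=bot.get_image("scene")
I=[p]+[bot.get_image("scene") for _ in range(3)]
im=np.mean([i["img"] for i in I],0).astype(np.uint8); cv2.imwrite("pics/avg1.png",im)
y=np.radians(7.25); G=R.from_euler('z',y).as_matrix(); O=np.array([.4954,.1519,0])
# slope plane from cloud in gauge coords
C=np.load("cs.npy"); g=(C-O)@G
m=(g[...,0]>.025)&(g[...,0]<.08)&(g[...,1]>-.06)&(g[...,1]<.03)&(g[...,2]>.06)&(g[...,2]<.12)
A=np.c_[g[m][:,0],np.ones(m.sum())]; f=np.linalg.lstsq(A,g[m][:,2],rcond=None)[0]; print("plane",f,np.degrees(np.arctan(f[0])))
E
cat > rect.py <<'E'
# rectify the slope as seen by the scene camera to gauge (y right->, s up-slope), 0.25 mm/px
import sys; from h import *
def rect(im,p,sc=4,y0=.055,y1=-.075,x0=.005,x1=.085):
    y=np.radians(7.25); G=R.from_euler('z',y).as_matrix(); O=np.array([.4954,.1519,0])
    ys=np.arange(y0,y1,-.001/sc); xs=np.arange(x1,x0,-.001/sc*np.cos(np.radians(35)))
    Y,X=np.meshgrid(ys,xs); Z=.060+.004+(X-.015)*np.tan(np.radians(35))
    W=np.stack([X,Y,Z],-1)@G.T+O
    Rm,t,K=cam(p); c=((W-t)@Rm).reshape(-1,1,3)
    uv=cv2.projectPoints(c,np.zeros(3),np.zeros(3),K,np.array([p["k1"],0,0,0,0],float))[0].reshape(*Y.shape,2).astype(np.float32)
    return cv2.remap(im,uv[...,0],uv[...,1],cv2.INTER_CUBIC)
if __name__=="__main__":
    n,cam_,N=sys.argv[1],sys.argv[2],int(sys.argv[3])
    I=[bot.get_image(cam_) for _ in range(N)]
    cv2.imwrite(f"pics/{n}.png",rect(np.mean([i["img"] for i in I],0).astype(np.uint8),I[0]))
E
python3 - <<'E'
from h import *; from rect import rect
p=bot.get_image("scene")
a=rect(cv2.imread("pics/sceneavg0.png"),p); b=rect(cv2.imread("pics/avg1.png"),p)
q=bot.get_image("top"); c=rect(cv2.imread("pics/topavg0.png"),q); print(a.shape)
cv2.imwrite("pics/r1.png",cv2.resize(np.vstack([a,b])[:,:],None,fx=.95,fy=.75) if a.shape[0]*2>780 else np.vstack([a,b]))
E
```

```text
time_s: 12.95
position: [0.5091, 0.2364, 0.1247]
orientation: [2.476, 1.932, -0.0]
contact_force: [-0.8, -6.7, 14.9]
width: 0.526
gripper_force: 38.0
plane [0.72247471 0.03896643] 35.847159133802286
(391, 520, 3)
```

View pics/r1.png

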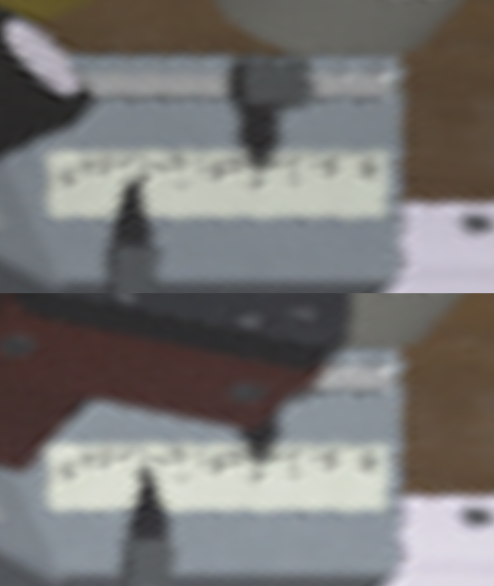

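```bash
python3 -m crank '[[0,0,0,1,30],[0,0,0,0,57],[0,0,0,-1,57],[0,0,0,-1,57],[0,0,0,-1,57],[0,0,0,-1,57],[0,0,0,-1,57],[0,0,0,-1,57]]' 60; python3 -m crank '[[0,0,0,-1,57],[0,0,0,-1,57],[0,0,0,-1,57],[0,0,0,0,30],[0,0,0,0,30],[0,0,0,1,30],[0,0,0,1,30],[0,0,0,1,30]]';python3 -m crank '[[0,0,0,1,30],[0,0,0,1,30],[0,0,0,1,30],[0,0,0,1,30],[0,0,0,1,30],[0,0,0,1,30],[0,0,0,0,57],[0,0,0,0,57]]';  cat > off.py <<'E'
# pointer / mark wedge axis positions in rectified picture (mm, to the right = -y)
from h import *; from rect import rect
import sys
I=[bot.get_image("scene") for _ in range(int(sys.argv[1]))]
im=rect(np.mean([i["img"] for i in I],0).astype(np.uint8),I[0]); cv2.imwrite("pics/%s.png"%sys.argv[2],im)
g=cv2.cvtColor(im,cv2.COLOR_BGR2GRAY).astype(float)
def col(r0,r1,lo,hi):
    out=[]
    for r in range(r0,r1,3):
        w=np.clip(105-g[r,lo:hi],0,None); c=np.arange(lo,hi)
        out.append((r,round((w*c).sum()/max(w.sum(),1)/4,2),round(w.sum()/100,1)))
    return out
print("pointer",col(240,318,60,330)); print("mark",col(180,222,225,330))
E
python3 off.py 3 r2; python3 plan.py .511 .237 .124 67 1
```

```text
time_s: 14.25
position: [0.5092, 0.2366, 0.1237]
orientation: [1.886, 2.512, 0.001]
contact_force: [-0.3, -0.2, -0.4]
width: 0.648
gripper_force: 0.0
time_s: 15.25
position: [0.5109, 0.2374, 0.1238]
orientation: [1.901, 2.5, 0.008]
contact_force: [1.4, 1.7, -5.7]
width: 0.497
gripper_force: 60.7
time_s: 16.25
position: [0.5091, 0.2367, 0.1236]
orientation: [2.574, 1.801, 0.001]
contact_force: [-0.3, 0.2, 0.4]
width: 0.644
gripper_force: 0.0
pointer [(240, np.float64(0.0), np.float64(0.0)), (243, np.float64(0.0), np.float64(0.0)), (246, np.float64(0.0), np.float64(0.0)), (249, np.float64(44.17), np.float64(0.8)), (252, np.float64(44.17), np.float64(1.8)), (255, np.float64(44.23), np.float64(2.3)), (258, np.float64(44.23), np.float64(2.8)), (261, np.float64(44.2), np.float64(3.6)), (264, np.float64(44.15), np.float64(4.5)), (267, np.float64(44.21), np.float64(5.0)), (270, np.float64(44.31), np.float64(5.1)), (273, np.float64(44.29), np.float64(5.7)), (276, np.float64(44.27), np.float64(7.2)), (279, np.float64(44.34), np.float64(8.8)), (282, np.float64(44.37), np.float64(9.7)), (285, np
[... 496 characters left out ...]
4(67.9), np.float64(18.2)), (183, np.float64(67.99), np.float64(18.1)), (186, np.float64(68.05), np.float64(17.8)), (189, np.float64(68.08), np.float64(17.2)), (192, np.float64(68.12), np.float64(15.4)), (195, np.float64(68.28), np.float64(12.6)), (198, np.float64(68.3), np.float64(10.0)), (201, np.float64(68.18), np.float64(7.9)), (204, np.float64(68.09), np.float64(6.5)), (207, np.float64(68.07), np.float64(5.2)), (210, np.float64(68.05), np.float64(3.9)), (213, np.float64(68.04), np.float64(2.7)), (216, np.float64(68.09), np.float64(1.5)), (219, np.float64(68.3), np.float64(0.2))]
t 16.4 pos [0.509  0.2366 0.1233] head 69.98 tilt [-0.  0. -1.] w 57.033583964265844
[0.04, 0.07, -0.03, 0.5]
```

```bash
python3 -m crank '[[0,0,0,-1,57],[0,0,0,-1,57],[0,0,0,-1,57],[0,0,0,-1,57],[0,0,0,-1,57],[0,0,0,-1,57],[0,0,0,-1,57],[0,0,0,-1,57]]' 60; python3 -m crank '[[0,0,0,-1,57],[0,0,0,-1,57],[0,0,0,0,30],[0,0,0,0,30],[0,0,0,1,30],[0,0,0,1,30],[0,0,0,1,30],[0,0,0,1,30]]';python3 -m crank '[[0,0,0,1,30],[0,0,0,1,30],[0,0,0,1,30],[0,0,0,1,30],[0,0,0,1,30],[0,0,0,1,30],[0,0,0,0,57],[0,0,0,-1,57]]';  sed -i 's/^print("pointer".*/P=col(246,318,60,330);M=col(180,216,225,330);print("pointer",np.round(P[3::4],2)[:,1],"med",np.median([p[1] for p in P]),"mark",np.median([m[1] for m in M]))/' off.py; python3 off.py 3 r3
```

```text
time_s: 17.4
position: [0.509, 0.2365, 0.1232]
orientation: [-1.614, -2.695, 0.0]
contact_force: [0.1, 0.4, -0.1]
width: 0.652
gripper_force: 0.0
time_s: 18.4
position: [0.5103, 0.2368, 0.1238]
orientation: [1.899, 2.502, 0.004]
contact_force: [3.1, 0.1, 1.0]
width: 0.502
gripper_force: 58.5
time_s: 19.4
position: [0.5089, 0.2367, 0.1235]
orientation: [2.475, 1.934, 0.0]
contact_force: [0.6, 0.0, 0.1]
width: 0.646
gripper_force: 0.0
pointer [49.55 49.5  49.52 49.7  49.65 50.02] med 49.635 mark 68.11
```

```bash
for i in 1; do python3 -m crank '[[0,0,0,-1,57],[0,0,0,-1,57],[0,0,0,-1,57],[0,0,0,-1,57],[0,0,0,-1,57],[0,0,0,-1,57],[0,0,0,-1,57],[0,0,0,-1,57]]' 60; python3 -m crank '[[0,0,0,-1,57],[0,0,0,0,30],[0,0,0,0,30],[0,0,0,1,30],[0,0,0,1,30],[0,0,0,1,30],[0,0,0,1,30],[0,0,0,1,30]]';python3 -m crank '[[0,0,0,1,30],[0,0,0,1,30],[0,0,0,1,30],[0,0,0,1,30],[0,0,0,1,30],[0,0,0,0,57],[0,0,0,-1,57],[0,0,0,-1,57]]'; done;python3 -m crank '[[0,0,0,-1,57],[0,0,0,-1,57],[0,0,0,-1,57],[0,0,0,-1,57],[0,0,0,-1,57],[0,0,0,-1,57],[0,0,0,-1,57],[0,0,0,-1,57]]' 60; python3 -m crank '[[0,0,0,0,30],[0,0,0,0,30],[0,0,0,1,30],[0,0,0,1,30],[0,0,0,1,30],[0,0,0,1,30],[0,0,0,1,30],[0,0,0,1,30]]';python3 -m crank '[[0,0,0,1,30],[0,0,0,1,30],[0,0,0,1,30],[0,0,0,1,30],[0,0,0,0,57],[0,0,0,-1,57],[0,0,0,-1,57],[0,0,0,-1,57]]'; python3 off.py 3 r4
```

```text
time_s: 20.55
position: [0.509, 0.2364, 0.1232]
orientation: [-1.475, -2.773, 0.0]
contact_force: [0.1, 0.1, -0.1]
width: 0.652
gripper_force: 0.0
time_s: 21.55
position: [0.51, 0.2383, 0.1232]
orientation: [-2.029, -2.398, -0.007]
contact_force: [4.1, 6.6, -8.8]
width: 0.496
gripper_force: 59.7
time_s: 22.55
position: [0.5088, 0.2366, 0.1232]
orientation: [-2.371, -2.061, 0.0]
contact_force: [-0.2, 0.7, 0.9]
width: 0.648
gripper_force: 0.0
time_s: 23.55
position: [0.5092, 0.2365, 0.1232]
orientation: [-1.328, -2.847, -0.001]
contact_force: [3.1, 0.2, -0.4]
width: 0.649
gripper_force: 0.9
time_s: 24.55
position: [0.5095, 0.2385, 0.1232]
orientation: [-2.149, -2.29, -0.005]
contact_force: [6.8, 7.3, -9.7]
width: 0.491
gripper_force: 60.1
time_s: 25.55
position: [0.5087, 0.2366, 0.1231]
orientation: [-2.26, -2.182, 0.001]
contact_force: [-0.1, -0.7, -0.3]
width: 0.645
gripper_force: 0.0
pointer [60.94 60.8  61.1  60.89 61.03 60.91] med 60.9 mark 68.13
```

```bash
python3 -m crank '[[0,0,0,-1,57],[0,0,0,-1,57],[0,0,0,-1,57],[0,0,0,-1,57],[0,0,0,-1,57],[0,0,0,-1,57],[0,0,0,-1,57],[0,0,0,0,30]]' 60; python3 -m crank '[[0,0,0,0,30],[0,0,0,1,30],[0,0,0,1,30],[0,0,0,1,30],[0,0,0,1,30],[0,0,0,1,30],[0,0,0,1,30],[0,0,0,1,30]]';python3 -m crank '[[0,0,0,1,30],[0,0,0,1,30],[0,0,0,1,30],[0,0,0,0,57],[0,0,0,-1,57],[0,0,0,-1,57],[0,0,0,-1,57],[0,0,0,-1,57]]'; python3 off.py 4 r5
```

```text
time_s: 26.7
position: [0.511, 0.2381, 0.1239]
orientation: [1.333, 2.843, 0.008]
contact_force: [10.7, 6.6, -5.7]
width: 0.573
gripper_force: 10.3
time_s: 27.7
position: [0.5092, 0.2383, 0.1234]
orientation: [-2.265, -2.176, -0.003]
contact_force: [4.9, 3.8, -1.0]
width: 0.501
gripper_force: 61.2
time_s: 28.7
position: [0.5088, 0.2366, 0.1232]
orientation: [-2.143, -2.296, 0.0]
contact_force: [0.1, 0.7, 0.5]
width: 0.646
gripper_force: 0.0
pointer [66.26 66.34 66.33 66.39 66.3  66.39] med 66.32 mark 68.1
```

```bash
python3 -m crank '[[0,0,0,-1,57],[0,0,0,-1,57],[0,0,0,0,30],[0,0,0,0,30],[0,0,0,0,30],[0,0,0,1,30],[0,0,0,1,30],[0,0,0,0,30]]' 60; python3 off.py 4 r6
```

```text
time_s: 29.9
position: [0.5097, 0.2375, 0.1232]
orientation: [-2.147, -2.293, -0.003]
contact_force: [6.7, 4.5, -5.7]
width: 0.495
gripper_force: 60.1
pointer [67.56 67.57 67.34 67.32 67.44 67.59] med 67.525 mark 68.08500000000001
```

```bash
python3 -m crank '[[0,0,0,0.4,30],[0,0,0,0.4,30],[0,0,0,0,30],[0,0,0,0,57],[0,0,0,0,57],[0,0,0,0,57],[0,0,0,0,57],[0,0,0,0,57]]' 60; python3 off.py 6 r7
python3 - <<'E'
import cv2
i=cv2.imread("pics/r7.png")[150:330,180:360]; cv2.imwrite("pics/r7c.png",cv2.resize(i,None,fx=3,fy=3))
E
python3 plan.py .4246 -.2028 .12 187.25 20
```

```text
time_s: 31.1
position: [0.509, 0.2365, 0.1235]
orientation: [-2.237, -2.206, 0.0]
contact_force: [-0.0, -0.0, -0.3]
width: 0.654
gripper_force: 0.0
pointer [68.15 67.74 67.79 67.76 67.92 67.67] med 67.835 mark 68.125
t 31.4 pos [0.509  0.2365 0.1235] head 89.2 tilt [ 0. -0. -1.] w 56.814595943409984
[-0.88, -0.16, 0.01, -0.82]
[-0.86, -0.23, 0.01, -0.82]
[-0.84, -0.3, 0.01, -0.82]
[-0.81, -0.38, 0.01, -0.82]
[-0.78, -0.44, 0.01, -0.82]
[-0.74, -0.51, 0.01, -0.82]
[-0.69, -0.57, 0.01, -0.82]
[-0.64, -0.63, 0.01, -0.82]
[-0.58, -0.68, 0.01, -0.82]
[-0.52, -0.73, 0.01, -0.82]
[-0.46, -0.77, 0.01, -0.82]
[-0.39, -0.8, 0.01, -0.82]
[-0.32, -0.83, 0.01, -0.82]
[-0.25, -0.86, 0.01, -0.82]
[-0.18, -0.88, 0.01, -0.82]
[-0.1, -0.89, 0.01, -0.82]
[-0.02, -0.89, 0.01, -0.82]
[0.05, -0.89, 0.01, -0.82]
[0.13, -0.89, 0.01, -0.82]
[0.2, -0.87, 0.01, -0.82]
```

View pics/r7c.png

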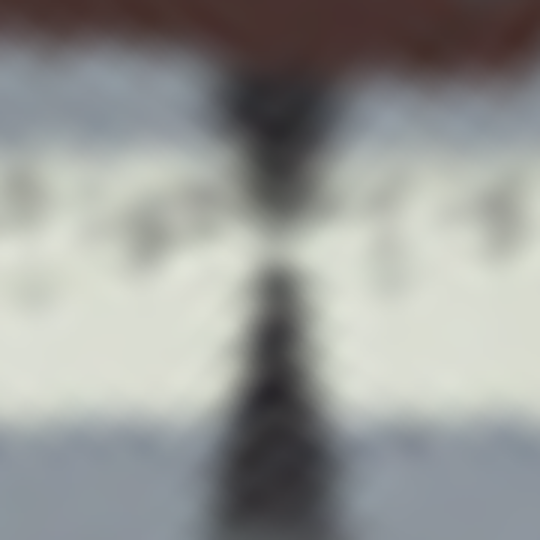

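```bash
python3 -m crank '[[0,0,-1,0,60],[0,0,-1,0,60],[0,0,-1,0,70],[-0.97,-0.17,0,0,80],[-0.98,-0.17,0,0,80],[-0.97,-0.17,0,0,80],[-0.98,-0.17,0,0,80],[-0.97,-0.17,0,0,80]]' 20;  python3 off.py 6 r8;python3 -m crank '[[-0.98,-0.17,0,0,80],[-0.97,-0.17,0,0,80],[-0.98,-0.18,0,0,80],[-0.97,-0.17,0,0,80],[-0.98,-0.18,0,0,80],[-0.97,-0.17,0,0,80],[-0.98,-0.17,0,0,80],[-0.97,-0.17,0.5,0,80]]' ; python3 -m crank '[[-0.98,-0.17,0.5,0,80],[-0.97,-0.18,0.8,0,80],[-0.98,-0.17,0.9,0,80],[-0.98,-0.17,1,0,80],[-0.98,-0.17,1,0,80],[0,0,1,0,80],[0,0,0,0,80],[0,0,0,0,80]]'
python3 - <<'E'
from h import *; from plan import now
s,P,h,M=now(); print(P,h)
for n in("top","scene"):
    I=[bot.get_image(n) for _ in range(2)]; p=I[0]; C=cloud(p); im=np.mean([i["img"] for i in I],0)
    cv2.imwrite(f"pics/b_{n}.png",im)
    T=(C-P)@M*1e3; red=(im[...,2]>im[...,1]+10)&(abs(T[...,0])<25)&(abs(T[...,1])<65)&(T[...,2]>-50)&(T[...,2]<40)
    if red.any(): print(n,red.sum(),"tool zmax",np.sort(T[red][:,2])[-6:].round(1),"y",np.percentile(T[red][:,1],[2,98]).round(1),"x",np.percentile(T[red][:,0],[2,98]).round(1))
    m=(abs(C[...,0]-.425)<.05)&(abs(C[...,1]+.2)<.07)&(C[...,2]>.024)&(C[...,2]<.034)
    if m.any(): print("box",cv2.minAreaRect(C[m][:,:2].astype(np.float32)))
E
```

```text
time_s: 32.4
position: [0.4859, 0.1142, 0.1985]
orientation: [2.237, 2.206, 0.0]
contact_force: [0.3, 0.4, 0.0]
width: 0.916
gripper_force: 0.0
pointer [68.15 67.76 67.79 67.76 67.91 67.68] med 67.86500000000001 mark 68.1
time_s: 33.7
position: [0.4499, -0.0792, 0.1865]
orientation: [2.234, 2.207, 0.002]
contact_force: [0.3, -0.8, 0.1]
width: 0.91
gripper_force: 0.0
time_s: 34.7
position: [0.4266, -0.2007, 0.0566]
orientation: [2.235, 2.207, 0.001]
contact_force: [0.2, 0.4, -0.0]
width: 0.914
gripper_force: 0.0
[ 0.42660815 -0.20065657  0.0565777 ] 89.28940704032014
box ((0.4243910312652588, -0.1747504472732544), (0.05612853169441223, 0.03795422986149788), 0.7147241830825806)
scene 162 tool zmax [-5.8 -5.7 -4.8 -4.4 -1.7 -1.5] y [-51.6  50.4] x [-9.5 15.4]
box ((0.42506420612335205, -0.19928930699825287), (0.10054129362106323, 0.06143823638558388), 89.17822265625)[ WARN:0@0.704] global loadsave.cpp:1063 imwrite_ Unsupported depth image for selected encoder is fallbacked to CV_8U.
```

```bash
python3 -m crank '[[0,-0.07,0.7,0,80],[0,0,0.7,0,80],[0,0,0.5,0,80],[0,0,0.28,0,80],[0,0,0,0,40],[0,0,0,0,40],[0,0,0,0,40],[0,0,0,0,40]]' 15; python3 plan.py .4246 -.2028 .12 97.25 20 | head -1
```

```text
time_s: 35.9
position: [0.4244, -0.2015, 0.0019]
orientation: [2.236, 2.205, 0.001]
contact_force: [0.2, -0.1, 2.6]
width: 0.669
gripper_force: 15.0
t 35.9 pos [ 0.4244 -0.2015  0.0019] head 89.2 tilt [ 0.001 -0.    -1.   ] w 58.85060300921385
```

```bash
python3 -m crank '[[0,0,-0.6,0,40],[0,0,-1,0,40],[0.5,0.06,-1,0,40],[1,0.11,-0.6,0,40],[1,0.11,0,0,40],[1,0.11,0,0,40],[1,0.11,0,0,40],[1,0.11,0,0,40]]' 25; python3 -m crank '[[0.95,0.11,0,0,40],[0.95,0.13,0,-0.2,40],[0.95,0.15,0,-0.2,40],[0.95,0.17,0,-0.3,40],[0.8,0.2,0,-0.3,40],[0.7,0.2,0,-0.3,40],[0,0,0,0,40],[0,0,0,0,40]]'; python3 plan.py .4595 .0692 .06 97.25 4
python3 - <<'E'
from h import *; from plan import now
y=np.radians(7.25); G=R.from_euler('z',y).as_matrix(); O=np.array([.4954,.1519,0])
s,P,h,M=now(); print("tool gauge",(G.T@(P-O)).round(4))
for n in("scene","top"):
    I=[bot.get_image(n) for _ in range(4)]; p=I[0]; p["range_z"]=np.median([i["range_z"] for i in I],0).astype(np.float32)
    cv2.imwrite(f"pics/p_{n}.png",np.mean([i["img"] for i in I],0).astype(np.uint8))
    g=((cloud(p)-O)@G)*1e3
    for nm,lo,hi in(("fence",-60,10),("stop",-160,-115)):
        m=(g[...,0]>-86)&(g[...,0]<-20)&(g[...,1]>lo)&(g[...,1]<hi)&(g[...,2]>28)&(g[...,2]<50)
        if m.any(): print(n,nm,m.sum(),np.percentile(g[m],[3,50,97],axis=0).round(1).tolist())
E
```

```text
time_s: 36.9
position: [0.4409, -0.0634, 0.0823]
orientation: [2.237, 2.206, -0.0]
contact_force: [0.6, -0.1, -1.1]
width: 0.663
gripper_force: 25.0
time_s: 37.9
position: [0.4619, 0.0683, 0.0813]
orientation: [-2.083, -2.352, 0.001]
contact_force: [0.2, -0.2, -0.5]
width: 0.665
gripper_force: 25.0
t 37.9 pos [0.4619 0.0683 0.0813] head 96.96 tilt [-0.001 -0.001 -1.   ] w 58.5568800432961
[0.01, -0.02, 0.21, -0.01]
[0.01, -0.02, 0.21, -0.01]
[0.01, -0.02, 0.21, -0.01]
[0.01, -0.02, 0.21, -0.01]
tool gauge [-0.0438 -0.0787  0.0813]
scene fence 203 [[-82.2, -21.2, 28.6], [-54.6, -14.5, 41.6], [-22.2, -13.0, 48.5]]
scene stop 117 [[-82.4, -138.0, 29.3], [-64.9, -131.7, 40.9], [-46.2, -129.8, 48.4]]
top stop 2 [[-28.2, -141.8, 45.1], [-25.5, -140.7, 46.6], [-22.8, -139.7, 48.1]]
```

Run:
```python
from h import *
y=np.radians(7.25); G=R.from_euler('z',y).as_matrix(); O=np.array([.4954,.1519,0])
for n in("scene","top"):
    I=[bot.get_image(n) for _ in range(2)]; p=I[0]; p["range_z"]=np.median([i["range_z"] for i in I],0).astype(np.float32)
    g=((cloud(p)-O)@G)*1e3
    m=(g[...,0]>-86)&(g[...,0]<-5)&(g[...,1]>-150)&(g[...,1]<-20)&(g[...,2]>82)&(g[...,2]<114)&(p["img"].max(-1)<110)
    q=m&(g[...,2]>105)
    print(n,m.sum(),np.percentile(g[m],[1,99],axis=0).round(1).tolist(),q.sum(),np.percentile(g[q],[1,99],axis=0).round(1).tolist() if q.any() else "")
```

```text
scene 847 [[-82.1, -112.4, 84.9], [-11.9, -29.1, 112.8]] 561 [[-81.8, -98.9, 105.6], [-12.1, -29.6, 113.0]]Traceback (most recent call last):
  File "<stdin>", line 8, in <module>
    return _quantile_unchecked(
        a, q, axis, out, overwrite_input, method, keepdims, weights)
    return _ureduce(a,
                    func=_quantile_ureduce_func,
    ...<5 lines>...
                    overwrite_input=overwrite_input,
                    method=method)
    r = func(a, **kwargs)
    result = _quantile(arr,
                       quantiles=q,
    ...<2 lines>...
                       out=out,
                       weights=wgt)
    slices_having_nans = np.isnan(arr[-1, ...])
                                  ~~~^^^^^^^^^
IndexError: index -1 is out of bounds for axis 0 with size 0
```

```bash
python3 -m crank '[[0,-0.05,0.5,-0.05,40],[0,0,0.5,0,40],[0,0,0.5,0,40],[0,0,0.5,0,40],[0,0,0.3,0,40],[0,0,0.2,0,40],[0,0,0.07,0,40],[0,0,0,0,40]]'
```

```text
time_s: 39.5
position: [0.461, 0.069, 0.0173]
orientation: [2.075, 2.358, 0.0]
contact_force: [-0.1, 0.4, -1.0]
width: 0.662
gripper_force: 25.0
```

```bash
python3 -m crank '[[-0.06,0,0.03,0,40],[-0.06,0,0.03,0,40],[-0.06,0,0.03,0,40],[0,0,0.03,0,40],[0,0,0,0,40],[-0.03,0,0,0,40],[-0.02,0,0,0,40],[0,0,0,0,40]]'
```

```text
time_s: 40.5
position: [0.4616, 0.0632, 0.0142]
orientation: [2.076, 2.358, 0.0]
contact_force: [-0.1, 0.8, -1.2]
width: 0.664
gripper_force: 25.0
```

```bash
python3 -m crank '[[-0.03,0,0.02,0,40],[-0.03,0,0.02,0,40],[0,0,0,0,40],[0,0,0,0,40],[0,0,0,0,40],[0,0,0,0,40],[0,0,0,0,40],[0,0,0,0,40]]'
```

```text
time_s: 41.5
position: [0.4617, 0.0632, 0.0139]
orientation: [-2.074, -2.359, -0.002]
contact_force: [-4.8, 4.6, 10.6]
width: 0.667
gripper_force: 25.0
```

```bash
python3 -m crank '[[-0.04,0,0,0,40],[-0.04,0,0,0,40],[0,0,-0.02,0,40],[0,0,0,0,40],[0,0,0,0,40],[0,0,0,0,40],[0,0,0,0,40],[0,0,0,0,40]]' 10;python3 -m crank '[[0,0,0,0,62],[0,0,0,0,66],[0,0,0,0,68],[0,0,0,0,68],[0,0,-0.5,0,68],[0,0,-1,0,68],[0,0,-1,0,68],[0,0,-1,0,68]]'; python3 -m crank '[[-1,-0.5,-1,0,68],[-1,-0.8,-1,0,68],[-1,-1,-1,0,68],[-1,-1,0,0,68],[-1,-1,0,0,68],[-1,-1,0,0,68],[-1,-1,0,0,68],[0,0,0,0,68]]'
python3 - <<'E'
from h import *
y=np.radians(7.25); G=R.from_euler('z',y).as_matrix(); O=np.array([.4954,.1519,0])
for n in("scene","top"):
    I=[bot.get_image(n) for _ in range(4)]; p=I[0]; p["range_z"]=np.median([i["range_z"] for i in I],0).astype(np.float32)
    im=np.mean([i["img"] for i in I],0).astype(np.uint8); cv2.imwrite(f"pics/f_{n}.png",im)
    g=((cloud(p)-O)@G)*1e3
    m=(g[...,0]>-86)&(g[...,0]<5)&(g[...,1]>-150)&(g[...,1]<-24)&(g[...,2]>36)&(g[...,2]<48)&(im.max(-1)<75)
    print(n,m.sum(),cv2.minAreaRect(g[m][:,:2].astype(np.float32)),np.median(g[m][:,2]))
    # floor-plane rectification at box top height
    X,Y=np.meshgrid(np.arange(-95,20,.25),np.arange(0,-150,-.25),indexing="ij"); W=np.stack([X,Y,0*X+42],-1)[::-1]/1e3@G.T+O
    Rm,t,K=cam(p); uv=cv2.projectPoints(((W-t)@Rm).reshape(-1,1,3),np.zeros(3),np.zeros(3),K,np.array([p["k1"],0,0,0,0]))[0].reshape(*X.shape,2).astype(np.float32)
    r=cv2.remap(im,uv[...,0],uv[...,1],cv2.INTER_CUBIC); cv2.imwrite(f"pics/fr_{n}.png",r)
a=cv2.imread("pics/fr_scene.png");b=cv2.imread("pics/fr_top.png"); cv2.imwrite("pics/fr.png",cv2.resize(np.vstack([a,b]),None,fx=.64,fy=.64))
E
python3 off.py 4 r9
```

```text
time_s: 42.5
position: [0.4619, 0.0629, 0.0139]
orientation: [-2.072, -2.359, -0.005]
contact_force: [-1.7, 10.2, 1.0]
width: 0.662
gripper_force: 10.0
time_s: 43.5
position: [0.4621, 0.0598, 0.1028]
orientation: [2.075, 2.358, 0.001]
contact_force: [-0.3, 0.3, 0.1]
width: 0.775
gripper_force: 0.0
time_s: 44.5
position: [0.3267, -0.1352, 0.1768]
orientation: [2.079, 2.354, -0.001]
contact_force: [0.3, 0.7, 0.0]
width: 0.773
gripper_force: 0.0
scene 756 ((-44.84764862060547, -82.29669189453125), (59.3309326171875, 95.59381866455078), 0.11124291270971298) 42.44905541479738
top 593 ((-35.84718322753906, -78.98838806152344), (106.06529998779297, 76.75186157226562), 88.53903198242188) 42.52274346984319
pointer [68.15 67.75 67.79 67.75 67.97 67.71] med 67.88 mark 68.125
```

View pics/fr.png

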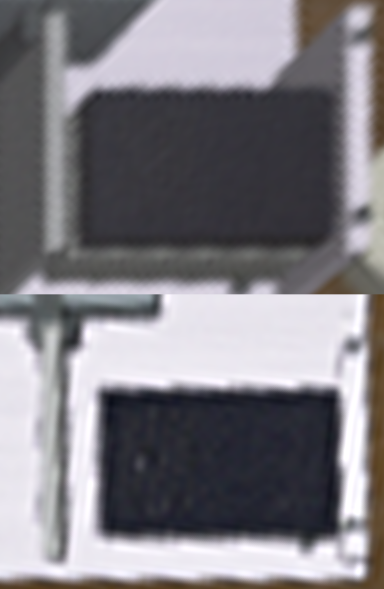

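```bash
python3 -c "
from rig import bot
print(bot.sign_off())"
```

```text
the job is handed in; nothing more can be done
None
```

The job is handed in at about 45 s of the 66 s allowed: by the cameras the pointer is in line with the set mark to about 0.25 mm, and the card box lies flat, square and up against the end stop, with the gripper clear of everything. I took no final measurement of the stapler, tape roll or glue stick.

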